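# Set the tablet stand's sliding leg to the pointer and close its cam lever

## Task

Set up the tablet stand on the counter: take hold of the steel post of its sliding leg, draw the leg out along the rail until its white line is level with the red pointer, and only then, while still holding the leg there by its post, swing the orange cam lever fully closed (turning the hand about the post lets a finger push it). A spring pulls the leg back if it is let go, so finish still holding the post, with the leg at the pointer and the lever closed; do not shift the pointer or the things standing around.

Things in the scene. Friction and masses are not known exactly. Their poses are not given: they have to be found in the camera images.
- stand: Fixed tablet stand: an aluminium rail 320 x 66 x 20 mm with a black back plate 130 mm wide (top at 130 mm) leaning at one end. Origin on the counter under the rail; x across the rail, y along it towards the back plate, z up; the rail runs from y = -170 to +150 mm. The leg is drawn out along -y, away from the plate.
- post_grip (a point): Grip point on the axis of the leg's upright round steel post, 72 mm up, level with the leg's white line along the rail. The post is 24 mm in diameter, from 33 to 96 mm above the counter; its grip sleeve turns freely, so a hand gripping it can turn about its axis. The grey runner under it is 50 x 74 mm, with a lip 45 mm high, 34 mm from the axis towards the back plate.
- grip_post: The fluted steel grip sleeve that forms the post on the leg (see post_grip); origin on the counter plane under its axis, z up; turns freely.
- leg_line (a point): Outer end of the white index line on the leg runner, 31 mm above the counter, on the same cross-section of the rail as the post's axis, 24.5 mm to its -x side (stand frame).
- pointer_tip (a point): Tip of the red pointer clip on the stand's -x rail wall, 22 mm above the counter: the length mark. The white line is level with it when both have the same y in the stand's frame. The clip is stiff (25 N) and must not be shifted.
- leg (a joint): How far the leg is drawn out along the stand's -y, m: 0 fully in (where it starts) to 0.14. A spring pulls it back in with 1.5 N at 0, rising to 3.6 N at 0.14; friction 0.4 N.
- cam_lever (a joint): Angle of the orange cam lever about the post's axis, rad: 0 closed (arm along the stand's -y, hard stop), 0.95 fully open (swung towards the stand's -x); starts 0.80 to 0.95. It closes counter-clockwise seen from above and stays where left (friction 0.06 N m). The arm lies 31 to 41 mm above the counter and reaches 65 mm from the axis.
- lever_tab (a point): Centre of the lever's upright tab, 33 mm from the post's axis, 65 mm up; the tab spans 21 to 45 mm from the axis, 6 mm thick, top at 78 mm. A finger pinching the post on the tab's opening side pushes it closed as the gripper turns counter-clockwise (from above) round the post. Start with the finger line 65 degrees from the arm; a 22 mm finger meets the tab at about 35.
- salt_shaker: Bystander: glass salt shaker with grey top, 44 mm across, 90 mm tall, loose on the counter, behind the rail. Origin under its centre. Leave it alone.
- tea_tin: Bystander: purple square tin with wooden lid, 58 x 58 x 75 mm, loose, behind the rail. Origin under its centre. Leave it alone.
- brew_pod_0: Bystander: white coffee pod, 51 mm across, 43 mm tall, loose, in front of the rail. Origin under its centre. Leave it alone.
- matchbox: Bystander: matchbox 35 x 52 x 15 mm, loose, in front of the rail. Origin under its centre. Leave it alone.

How it is judged:
On the way:
1. The leg is held by its post with its line level with the pointer (within 5 mm), the lever still open (over 0.6 rad) (y of leg_line in the frame of pointer_tip between -0.005 and 0.005 m and contact force between the fingers and grip_post above 3 N and horizontal distance between the grasp point and post_grip below 0.012 m and value of joint cam_lever above 0.6 rad), for 0.2 s.
At the end, for the whole second after the job is handed in: The fingers hold the post between them (over 3 N, gripper centred within 12 mm of its axis), the leg is at rest with its white line within 5 mm of the pointer along the rail, and the cam lever is closed (under 0.08 rad) (y of leg_line in the frame of pointer_tip between -0.005 and 0.005 m and contact force between the fingers and grip_post above 3 N and horizontal distance between the grasp point and post_grip below 0.012 m and value of joint cam_lever below 0.08 rad and velocity of joint leg between -0.01 and 0.01 m/s); the arm keeps its last pose, push and grip.
It fails at once if the lever is swung towards closed (under 0.5 rad) while the leg is more than 8 mm from the pointer (value of joint cam_lever below 0.5 rad and (y of leg_line in the frame of pointer_tip above 0.008 m or y of leg_line in the frame of pointer_tip below -0.008 m)).
It fails at once if the pointer is shifted by more than 4 mm (distance of pointer_tip from where it was at the start of the episode above 0.004 m).
It fails at once if a bystander is moved by more than 20 mm (distance of any of salt_shaker, tea_tin, brew_pod_0, matchbox from where it was at the start of the episode above 0.02 m).
It also fails if it takes over 48 s, if anything falls off the work surface, if the arm or the gripper's body presses on something with over 40 N, if the wrist force passes 120 N, or if a joint passes its speed limit or range.

## Robot

A 6-joint arm with a two-finger parallel gripper is mounted at the origin on a cart in front of the work surface, level with it; the furniture and walls round the work are solid. World frame = base frame: x ahead of the robot, y to its left, z up, the work surface at z = 0. Lengths are in m, angles in rad, forces in N, time in s.
With the tool pointing down it reaches from about 0.375 to 0.825 m from the base axis. Payload 5.5 kg.
Tool frame: the origin (TCP) lies at the very end of the fingers, on their centre line; the grasp point (between the pads) lies 19 mm behind it; z points along the fingers, y is the line along which they close (so a half turn about z gives the same grasp; the last joint's range is limited). The gripper opens to 85 mm and grips with 20 to 120 N. Pads are 22 mm wide; open, the fingers measure 114 mm over their backs; the gripper's body (76 mm by 85 mm) begins 54 mm behind the grasp point. The pads swing forward as they close: fully open they stand 13 mm farther back than shut.
Start: joints at [1.187, 0.314, -0.047, 1.21, 0, 1.571], TCP at [0.225, 0.556, 0.231] pointing down, gripper open.
Joint ranges: [-2.67, 2.67], [-0.69, 1.73], [-1.03, 1.25], [-2.08, 2.16], [-1.42, 1.45], [-3.14, 3.14]. Speed limits (rad/s): [2.39, 2.39, 3.01, 3.14, 3.14, 3.14].

## Interface

Orientations are given as a unit quaternion [w, x, y, z].
In Python, from bench import ctrl, eyes, find_in, cut_out gives the robot as it stands.
- The arm moves only by the tool jog_arm, never from a script. Its argument "deltas" is a list of rows, each a list of 7 numbers: the turn, a rotation vector about the tool's x, y, z in degrees, then the shift along the tool's x, y, z in m, then the opening, from 0 (shut) to 1 (fully open). In form: [[rx, ry, rz, dx, dy, dz, hand], ...]. A call has 1 to 20 rows; each row shifts and turns the commanded pose from where the row before left it, along the tool's axes as they then stand; what a row does not reach is not made up. A row lasts 1/8 s, in which the tool goes at most 62.5 mm and 10.7 degrees, less where a joint would pass 70% of its speed; a pose out of reach is approached as far as the arm can. A call with a gripper value outside its range is refused whole. The fingers move at their own pace and stop on an object; the grip force is fixed at half the most. Time passes only in rows, so rows that do not move let the fingers close. It gives the time, the measured TCP pose, the force, the opening and the grip force at its end, in the units of the state.
- ctrl.state(): the state, without advancing time (a new reading comes with each control period).
- eyes.grab_frame(name): name is "scene" or "top" or "wrist"; returns (picture, depth): 400x640x3 uint8, blue, green, red; 400x640 float32, m along the optical axis (not along the pixel's ray), 0 where there is no reading.
- eyes.get_calibration(name): a dict with "mtx" (3x3 intrinsics, pixels), "world_from_camera" (4x4, takes a point from camera to world coordinates). Camera axes: x right, y down, z forward; pixel columns grow to the right and rows downward; lengths in m; the calibration is good to about 2 mm. A picture is of the moment at which its call begins: read the wrist's pose just before it. get_calibration takes no time and is no camera call; for the wrist camera it gives the pose at the moment of the call.
- ctrl.hand_in(): hands the job in; it is judged then, once.
Trained networks look in the newest picture that a camera, given by its name, has taken for a name from the list of things; names that differ only in an ending like _2 or _b are one class to them, and where a whole thing is asked for, a point or a joint stands for the part that bears it (a point fixed in the world has none). Each returns a list of dicts, best first, with "conf" (0 to 1); they miss things now and then, are a little off and sometimes report something else, mostly with a low value. They report only what shows in the picture. A call takes as long as a camera call.
- find_in(target, camera): "pixel" ([column, row] in pixels, amid what is visible of it).
- cut_out(target, camera): "region" (400x640 bool, what is visible of it) and "pixel" ([column, row] in pixels, amid what is visible of it).
The state is a dict: "clock": time; "q": joint angles; "dq": joint speeds; "tau": joint torques, N m; "tcp_pos": TCP position; "tcp_rot": TCP orientation; "ft_force": force on the tool from outside, world axes, zero at the start; "moment": the same for the moment, N m; "gripper_width": opening from 0.0 (shut) to 1.0 (fully open); "gripper_force": force on a finger pad.
Only numpy, scipy, OpenCV 4.12 (cv2) and the standard library are available. Lean on these libraries where they do the work, as an engineer would, in place of code of your own. Each camera call takes 0.05 s, during which the arm holds its last target. There are 200 camera calls.

## Working session

There is one attempt and no reset: what is moved stays moved. The work goes in short steps, Python scripts to look and compute and a tool call to move; the robot and the scene stay as the last step left them, time stands still between calls to the robot, and variables do not carry over. Pictures are saved under pics/ and viewed, at most 10 in all, crops included, and the job is handed in when it is done.

Besides the shell and the picture viewer there is one more tool, called after "Emit:" by a JSON object that holds its "fn" and its "kwargs", one argument or row to a line. jog_arm: Moves the arm, as the interface text tells. Its arguments: {"type":"object","properties":{"deltas":{"type":"array"}},"required":["deltas"]}

```bash
mkdir -p pics; cat > h.py <<'E'
import numpy as np, cv2
from bench import ctrl, eyes, find_in, cut_out
def deproj(cam,px,d):
    c=eyes.get_calibration(cam);K=np.array(c["mtx"]);T=np.array(c["world_from_camera"])
    p=np.array([(px[0]-K[0,2])/K[0,0]*d,(px[1]-K[1,2])/K[1,1]*d,d,1]);return (T@p)[:3]
def on_plane(cam,px,z):
    c=eyes.get_calibration(cam);T=np.array(c["world_from_camera"])
    a=deproj(cam,px,1.0);o=T[:3,3];return o+(a-o)*(z-o[2])/(a[2]-o[2])
E
python3 - <<'E'
from h import *
np.set_printoptions(precision=4,suppress=True)
s=ctrl.state();print(s["clock"],s["tcp_pos"],s["tcp_rot"],s["gripper_width"])
Z=dict(post_grip=.096,leg_line=.031,pointer_tip=.022,lever_tab=.078,cam_lever=.041,stand=None,salt_shaker=.09,tea_tin=.075,brew_pod_0=.043,matchbox=.015)
for cam in("top","scene"):
    im,d=eyes.grab_frame(cam);cv2.imwrite(f"pics/{cam}0.png",im)
    print(cam,eyes.get_calibration(cam)["world_from_camera"][:3])
    for n,z in Z.items():
        for r in find_in(n,cam)[:2]:
            u,v=map(int,r["pixel"]);print(n,round(r["conf"],2),r["pixel"],deproj(cam,r["pixel"],d[v,u]),on_plane(cam,r["pixel"],z) if z else "")
E
```

```text
0.0 [0.2245 0.5558 0.2305] [-0.0002  0.1907  0.9816 -0.0008] 1.0003513982383814
top [[ 0.019  -0.9828  0.1836  0.3879]
 [-0.9996 -0.0225 -0.0169  0.039 ]
 [ 0.0207 -0.1832 -0.9829  0.8925]]
post_grip 0.5 [286.4, 208.2] [0.5285 0.1008 0.0964] [0.5286 0.1009 0.096 ]
leg_line 0.76 [288.8, 212.1] [0.5246 0.0973 0.0698] [0.5311 0.1001 0.031 ]
pointer_tip 0.34 [287.6, 208.7] [0.5283 0.0986 0.0917] [0.5405 0.1038 0.022 ]
lever_tab 0.64 [299.4, 222.0] [0.5077 0.0748 0.0383] [0.5021 0.0731 0.078 ]
cam_lever 0.52 [297.8, 216.0] [0.5158 0.0772 0.0739] [0.5209 0.0787 0.041 ]
stand 0.66 [278.4, 210.3] [0.5352 0.1243 0.0284] 
salt_shaker 0.58 [339.4, 155.5] [ 0.6545 -0.0118  0.0766] [ 0.6501 -0.0109  0.09  ]
tea_tin 0.72 [283.0, 164.3] [0.6362 0.1151 0.0588] [0.6314 0.1136 0.075 ]
brew_pod_0 0.9 [259.9, 248.8] [0.4451 0.1603 0.0433] [0.4452 0.1603 0.043 ]
brew_pod_0 0.49 [282.9, 161.8] [0.643  0.1158 0.0557] [0.6469 0.117  0.043 ]
matchbox 0.84 [365.0, 240.7] [ 0.4707 -0.0771  0.0147] [ 0.4707 -0.0771  0.015 ]
scene [[ 0.8089 -0.4384  0.3919  0.2035]
 [-0.5878 -0.5844  0.5594 -0.4406]
 [-0.0162 -0
[... 371 characters left out ...]
 0.0195] [0.5061 0.0284 0.022 ]
lever_tab 0.6 [301.0, 205.4] [0.5108 0.0664 0.057 ] [0.5008 0.0499 0.078 ]
cam_lever 0.54 [301.8, 201.0] [0.5147 0.0687 0.0649] [0.5264 0.088  0.041 ]
stand 0.73 [287.2, 187.3] [0.5222 0.1342 0.045 ] 
salt_shaker 0.69 [391.8, 204.3] [ 0.6541 -0.0339  0.0539] [ 0.629  -0.0566  0.09  ]
salt_shaker 0.44 [300.2, 207.0] [0.5089 0.0667 0.0535] [0.4916 0.038  0.09  ]
tea_tin 0.71 [297.8, 200.1] [0.5216 0.0951 0.0406] [0.505  0.0671 0.075 ]
tea_tin 0.68 [346.8, 170.6] [0.6433 0.0925 0.0544] [0.6293 0.0755 0.075 ]
brew_pod_0 0.56 [247.9, 207.1] [0.434  0.1429 0.0356] [0.4314 0.1364 0.043 ]
matchbox 0.93 [327.0, 282.9] [ 0.4633 -0.0812  0.014 ] [ 0.463  -0.0818  0.015 ]
```

```bash
python3 - <<'E'
import cv2
a=cv2.imread("pics/top0.png")[130:270,220:400];b=cv2.imread("pics/scene0.png")[120:300,220:400]
cv2.imwrite("pics/top_c.png",cv2.resize(a,None,fx=4.4,fy=4.2,interpolation=2));cv2.imwrite("pics/scene_c.png",cv2.resize(b,(600,600),interpolation=2))
E
```

```text
(no output)
```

View pics/top_c.png

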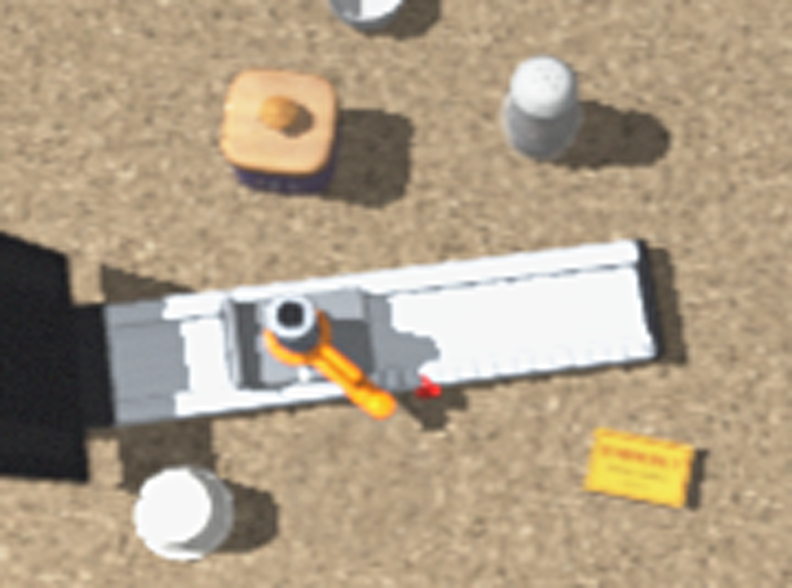

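View pics/scene_c.png

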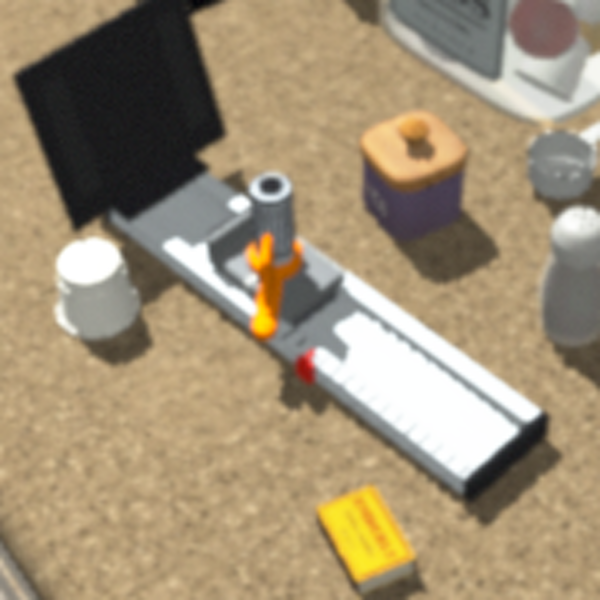

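The top crop shows the post's top at full pixel (286,205), the orange lever pointing toward lower right, the red pointer at about (317,222), and the rail running left to right. The scene crop agrees, with the pointer at about (312,230) and the post top at about (301,175).

```bash
cat >> h.py <<'E'
def cloud(cam,d):
    v,u=np.mgrid[:400,:640];c=eyes.get_calibration(cam);K=np.array(c["mtx"]);T=np.array(c["world_from_camera"])
    P=np.stack([(u-K[0,2])/K[0,0]*d,(v-K[1,2])/K[1,1]*d,d],-1)@T[:3,:3].T+T[:3,3];P[d==0]=np.nan;return P
def red(im):
    h=cv2.cvtColor(im,cv2.COLOR_BGR2HSV);return ((h[...,0]<6)|(h[...,0]>174))&(h[...,1]>190)&(h[...,2]>120)
E
python3 - <<'E'
from h import *
np.set_printoptions(precision=4,suppress=True)
for cam in("top","scene"):
    im,d=eyes.grab_frame(cam);P=cloud(cam,d);X,Y,Z=P[...,0],P[...,1],P[...,2]
    box=(abs(X-.53)<.12)&(Y>-.12)&(Y<.3)
    m=box&(Z>.012)&(Z<.03)&(abs(X-.54)<.06)
    print(cam,"K",eyes.get_calibration(cam)["mtx"][0][0],"rail",cv2.minAreaRect(P[m][:,:2].astype(np.float32)))
    t=box&(Z>.086)&(abs(Y-.1)<.03)&(abs(X-.53)<.03);print("post top",t.sum(),P[t].mean(0),P[t].min(0),P[t].max(0))
    r=red(im)&(abs(X-.52)<.05)&(abs(Y-.03)<.05);v,u=np.nonzero(r)
    print("red",r.sum(),u.mean(),v.mean(),P[r].mean(0),P[r].min(0),P[r].max(0), on_plane(cam,(u.mean(),v.mean()),.022))
E
```

```text
top K 380.257388802353 rail ((0.5317047834396362, 0.061757892370224), (0.11601097136735916, 0.32838550209999084), 2.9124646186828613)
post top 108 [0.5353 0.1017 0.0943] [0.5235 0.0897 0.0869] [0.5473 0.113  0.0978]
red 7 317.7142857142857 222.57142857142858 [0.5095 0.0332 0.0228] [0.5081 0.0303 0.0193] [0.511  0.0372 0.0253] [0.5096 0.0332 0.022 ]
scene K 454.3142905201763 rail ((0.5313800573348999, 0.06242073327302933), (0.11801931262016296, 0.33197030425071716), 2.644243001937866)
post top 118 [0.5351 0.0988 0.0934] [0.5243 0.089  0.0865] [0.5479 0.113  0.0981]
red 19 310.6842105263158 230.42105263157896 [0.5079 0.0323 0.0167] [0.506  0.0282 0.0089] [0.5098 0.0368 0.0229] [0.5056 0.0287 0.022 ]
```

Emit:
{"fn": "jog_arm", "kwargs": {
  "deltas": [
    [0, 0, 0, -0.0458, -0.0306, 0, 1],
    [0, 0, 0, -0.0458, -0.0306, 0, 1],
    [0, 0, 0, -0.0458, -0.0306, 0, 1],
    [0, 0, 0, -0.0458, -0.0306, 0, 1],
    [0, 0, 0, -0.0458, -0.0306, 0, 1],
    [0, 0, 0, -0.0458, -0.0306, 0, 1],
    [0, 0, 0, -0.0458, -0.0306, 0, 1],
    [0, 0, 0, -0.0458, -0.0306, 0, 1],
    [0, 0, 0, -0.0458, -0.0306, 0, 1],
    [0, 0, 0, -0.0458, -0.0306, 0, 1],
    [0, 0, 10, 0, 0, 0, 1],
    [0, 0, 10, 0, 0, 0, 1],
    [0, 0, 10, 0, 0, 0, 1],
    [0, 0, 10, 0, 0, 0, 1],
    [0, 0, 10, 0, 0, 0, 1],
    [0, 0, 10, 0, 0, 0, 1],
    [0, 0, 10, 0, 0, 0, 1],
    [0, 0, 10, 0, 0, 0, 1],
    [0, 0, 7, 0, 0, 0, 1],
    [0, 0, 0, 0, 0, 0, 1]
  ]
}}

```text
clock: 3.7
tcp_pos: [0.5348, 0.1011, 0.2313]
tcp_rot: [0.0, 0.814, 0.581, 0.0]
ft_force: [0.6, -0.4, 0.2]
gripper_width: 0.999
gripper_force: 0.0
```

```bash
cat >> h.py <<'E'
from scipy.spatial.transform import Rotation as Rt
def pose():
    s=ctrl.state();w,x,y,z=s["tcp_rot"];R=Rt.from_quat([x,y,z,w]).as_matrix()
    print("t",s["clock"],"tcp",s["tcp_pos"],"yang",np.degrees(np.arctan2(R[1,1],R[0,1])),"zaxis",R[:,2],"q6",s["q"][5],"F",s["ft_force"],"w",s["gripper_width"],"gf",s["gripper_force"]);return np.array(s["tcp_pos"]),R
E
python3 - <<'E'
from h import *
np.set_printoptions(precision=4,suppress=True)
pose()
im,d=eyes.grab_frame("wrist");cv2.imwrite("pics/w1.png",im);P=cloud("wrist",d);np.save("w1.npy",P)
X,Y,Z=P[...,0],P[...,1],P[...,2]
t=(Z>.086)&(Z<.11)&(abs(Y-.1)<.03)&(abs(X-.53)<.03);print("post top",t.sum(),np.nanmean(P[t],0),P[t].min(0) if t.any() else "",P[t].max(0)if t.any() else "")
r=red(im)&(abs(X-.52)<.05)&(abs(Y-.03)<.05);v,u=np.nonzero(r)
if r.any(): print("red",r.sum(),u.mean(),v.mean(),P[r].mean(0),P[r].min(0),P[r].max(0))
for n in("pointer_tip","leg_line","lever_tab","cam_lever"):
    for q in find_in(n,"wrist")[:2]:
        a,b=map(int,q["pixel"]);print(n,q,P[b,a])
E
```

```text
t 3.7 tcp [0.5348 0.1011 0.2313] yang -18.912376389624498 zaxis [ 0.0001  0.     -1.    ] q6 2.0877503606637133 F [ 0.6188 -0.4087  0.2107] w 0.9986161458571083 gf 0.0
post top 668 [0.5372 0.1045 0.095 ] [0.5248 0.0914 0.0863] [0.5493 0.1159 0.098 ]
pointer_tip {'pixel': [319.1, 223.7], 'conf': 0.42} [0.5101 0.0384 0.022 ]
leg_line {'pixel': [319.8, 164.6], 'conf': 0.66} [0.5369 0.1148 0.0965]
lever_tab {'pixel': [312.1, 190.4], 'conf': 0.6} [0.5206 0.0885 0.0685]
cam_lever {'pixel': [310.7, 192.6], 'conf': 0.65} [0.5173 0.0852 0.0607]
```

View pics/w1.png

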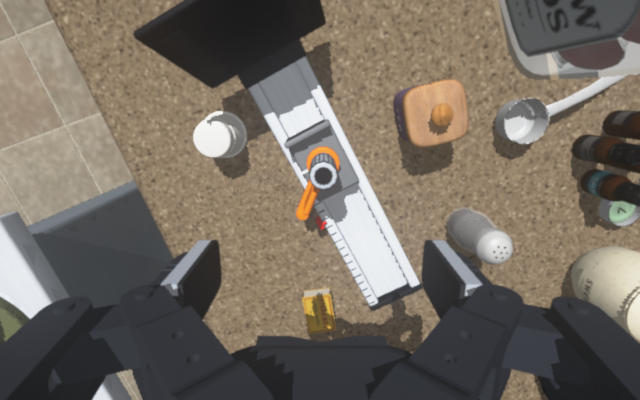

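The wrist view shows the post top at about (323,176), the lever pointing down-left to (303,215), and the red pointer at (321,224). The white rail runs down-right from there.

```bash
python3 - <<'E'
from h import *
np.set_printoptions(precision=4,suppress=True)
P=np.load("w1.npy");im=cv2.imread("pics/w1.png");X,Y,Z=P[...,0],P[...,1],P[...,2]
m=(Z>.013)&(Z<.028)&(Y>-.13)&(Y<.02)&(X>.47)&(X<.62)
m=cv2.morphologyEx(m.astype(np.uint8),cv2.MORPH_OPEN,np.ones((3,3)))>0
pts=P[m];print(cv2.minAreaRect(pts[:,:2].astype(np.float32)))
# edges: per y-slice min/max x
ys=np.arange(-.08,.02,.005);L=[];
for y in ys:
    s=pts[abs(pts[:,1]-y)<.0025]
    if len(s)>5:L.append((y,s[:,0].min(),s[:,0].max()))
L=np.array(L);print(L)
for k in(1,2):print(np.degrees(np.arctan(np.polyfit(L[:,0],L[:,k],1)[0])))
r=(im[...,2].astype(int)-np.maximum(im[...,0],im[...,1])>70)&(im[...,1]<90)&(abs(X-.51)<.04)&(abs(Y-.035)<.04);v,u=np.nonzero(r)
for a in zip(u,v):print(a,P[a[1],a[0]],im[a[1],a[0]])
E
```

```text
((0.5266977548599243, -0.038443684577941895), (0.1306520253419876, 0.11697021871805191), 9.358309745788574)
[[-0.08    0.4701  0.5983]
 [-0.075   0.4701  0.5992]
 [-0.07    0.4703  0.5971]
 [-0.065   0.4701  0.5964]
 [-0.06    0.4704  0.5953]
 [-0.055   0.4701  0.595 ]
 [-0.05    0.4712  0.5941]
 [-0.045   0.5273  0.5932]
 [-0.04    0.5258  0.5921]
 [-0.035   0.5255  0.592 ]
 [-0.03    0.5249  0.5911]
 [-0.025   0.5238  0.5903]
 [-0.02    0.5232  0.5894]
 [-0.015   0.5217  0.589 ]
 [-0.01    0.5216  0.5882]
 [-0.005   0.52    0.587 ]
 [ 0.      0.52    0.5865]
 [ 0.005   0.5194  0.5857]
 [ 0.01    0.5181  0.5849]
 [ 0.015   0.5178  0.5844]]
33.75808447584385
-8.729652506299656
(np.int64(318), np.int64(221)) [0.5098 0.0409 0.0218] [ 56  57 129]
(np.int64(319), np.int64(221)) [0.5108 0.0405 0.0216] [ 56  57 129]
(np.int64(318), np.int64(222)) [0.5094 0.0399 0.0221] [ 56  57 129]
(np.int64(319), np.int64(222)) [0.5104 0.0393 0.0214] [ 57  58 130]
(np.int64(322), np.int64(222)) [0.5134 0.0377 0.0199] [ 67  67 162]
(np.int64(325), np.int64(222)) [0.517  0.038  0.0239] [ 83  84 237]
(np.in
[... 1333 characters left out ...]
.0221] [ 59  61 193]
(np.int64(322), np.int64(227)) [0.5118 0.0331 0.0227] [ 63  66 228]
(np.int64(323), np.int64(227)) [0.5128 0.0326 0.0225] [ 64  67 221]
(np.int64(324), np.int64(227)) [0.5138 0.0319 0.0215] [ 78  80 174]
(np.int64(320), np.int64(228)) [0.5089 0.0315 0.0197] [ 59  62 151]
(np.int64(321), np.int64(228)) [0.5103 0.0321 0.0221] [ 61  62 196]
(np.int64(322), np.int64(228)) [0.5114 0.0321 0.023 ] [ 62  66 211]
(np.int64(323), np.int64(228)) [0.5123 0.031  0.0211] [ 64  68 181]
(np.int64(320), np.int64(229)) [0.5088 0.0312 0.0219] [ 64  69 147]
(np.int64(321), np.int64(229)) [0.5097 0.0303 0.0204] [ 64  69 172]
(np.int64(322), np.int64(229)) [0.511  0.0307 0.0224] [ 65  69 144]
```

Emit:
{"fn": "jog_arm", "kwargs": {
  "deltas": [
    [0, 0, 0, 0.002, 0.0005, 0.033, 1],
    [0, 0, 0, 0, 0, 0.033, 1],
    [0, 0, 0, 0, 0, 0.03, 1],
    [0, 0, 0, 0, 0, 0, 1],
    [0, 0, 0, 0, 0, 0, 1]
  ]
}}

```text
clock: 4.58
tcp_pos: [0.5365, 0.103, 0.1364]
tcp_rot: [0.0, 0.814, 0.581, 0.001]
ft_force: [0.1, 0.9, 0.1]
gripper_width: 1.001
gripper_force: 0.0
```

```bash
python3 - <<'E'
from h import *
np.set_printoptions(precision=4,suppress=True)
pose()
im,d=eyes.grab_frame("wrist");cv2.imwrite("pics/w2.png",im);P=cloud("wrist",d);np.save("w2.npy",P)
X,Y,Z=P[...,0],P[...,1],P[...,2]
t=(Z>.088)&(Z<.11)&(abs(Y-.1)<.03)&(abs(X-.53)<.03)
if t.any():
  q=cv2.minEnclosingCircle(P[t][:,:2].astype(np.float32));print("post",t.sum(),q)
h=cv2.cvtColor(im,cv2.COLOR_BGR2HSV);o=(h[...,0]>8)&(h[...,0]<22)&(h[...,1]>200)&(Z>.03)&(Z<.05)
A=P[o][:,:2]-[.5365,.1035];r=np.hypot(*A.T);f=r>.045;print("lever ang",f.sum(),np.degrees(np.arctan2(A[f,1],A[f,0])).mean(),r.max())
v,u=np.nonzero(red(im)&(abs(X-.52)<.04)&(abs(Y-.03)<.04));print(u.min(),u.max(),v.min(),v.max())
c=im[v.min()-60:v.max()+40,u.mean().astype(int)-70:u.mean().astype(int)+70]
print("crop origin",u.mean().astype(int)-70,v.min()-60,c.shape)
cv2.imwrite("pics/w2c.png",cv2.resize(c,None,fx=4,fy=4,interpolation=2))
E
```

```text
t 4.575 tcp [0.5365 0.103  0.1364] yang -18.971218040697785 zaxis [ 0.0011  0.0002 -1.    ] q6 2.091519374606703 F [0.1224 0.8994 0.0715] w 1.0007644768928978 gf 0.0
post 1417 ((0.5372971892356873, 0.10424590855836868), 0.012739240191876888)
lever ang 143 -134.07932998909988 0.062451306125242786Traceback (most recent call last):
  File "<stdin>", line 11, in <module>
    return umr_minimum(a, axis, None, out, keepdims, initial, where)
ValueError: zero-size array to reduction operation minimum which has no identity
```

```bash
python3 - <<'E'
from h import *
np.set_printoptions(precision=4,suppress=True)
im=cv2.imread("pics/w2.png");P=np.load("w2.npy");X,Y,Z=P[...,0],P[...,1],P[...,2]
B=im.astype(int);r=(B[...,2]>100)&(B[...,1]<.5*B[...,2])&(B[...,0]<.5*B[...,2])&(abs(X-.515)<.03)&(abs(Y-.035)<.03)
v,u=np.nonzero(r);print(len(u))
ex=np.array([np.cos(.152),np.sin(.152)]);ey=np.array([-ex[1],ex[0]])
S=P[r];xs=S[:,:2]@ex;ys=S[:,:2]@ey;print("post ys,xs",np.array([.5373,.1042])@ey,np.array([.5373,.1042])@ex)
print("red xs",xs.min(),xs.max(),"ys",ys.min(),ys.max(),ys.mean(),"z",S[:,2].min(),S[:,2].max())
for lo in np.arange(xs.min(),xs.max(),.001):
    k=(xs>=lo)&(xs<lo+.001)
    if k.any():print(round(lo,4),k.sum(),ys[k].min(),ys[k].max(),ys[k].mean(),S[k,2].mean(),S[k,2].max())
u0,v0=int(u.mean())-70,int(v.mean())-80
cv2.imwrite("pics/w2c.png",cv2.resize(im[v0:v0+140,u0:u0+140],None,fx=4,fy=4,interpolation=2));print(u0,v0)
E
```

```text
117
post ys,xs 0.02164311669117025 0.546882533548012
red xs 0.5079218600089815 0.518224071581997 ys -0.04698774516411343 -0.03536163203400244 -0.040103487981192634 z 0.010150508519066737 0.025291730881029206
0.5079 6 -0.04572392947523511 -0.03730000846043788 -0.04059549589786918 0.022607074075317906 0.024558717472847102
0.5089 23 -0.04631733597213243 -0.03560353359443287 -0.03976537915246064 0.020846186234485184 0.02457450393456434
0.5099 21 -0.046513933390851664 -0.03536163203400244 -0.039150848456369326 0.02087378462465591 0.024367407919979933
0.5109 21 -0.04698774516411343 -0.03543993597005056 -0.0399378000107113 0.021387039191540353 0.024889807596773506
0.5119 14 -0.04617043164276279 -0.03593328626558967 -0.040799638266968904 0.022485950045173658 0.025291730881029206
0.5129 14 -0.04490145447206885 -0.0357583658700769 -0.04019974149347283 0.022547773071812844 0.024563728906537408
0.5139 4 -0.04271226193337033 -0.040094821288107756 -0.04106776134133603 0.023595347619489795 0.024700548255434163
0.5149 4 -0.04146625666052565 -0.04030487234865423 -0.040892466605702865 0.02435436443193295 0.025054139204134407
0.5159 5 -0.04242931399322795 -0.04050531758555237 -0.041346856156417464 0.02321821580724005 0.024461567910659066
0.5169 3 -0.04188313844715926 -0.040357857901163675 -0.04100687362652108 0.023674653902770477 0.024103662415324023
0.5179 2 -0.04086424230507439 -0.04061840769597069 -0.04074132500052254 0.023921604287488657 0.024525761658225287
248 185
```

View pics/w2c.png

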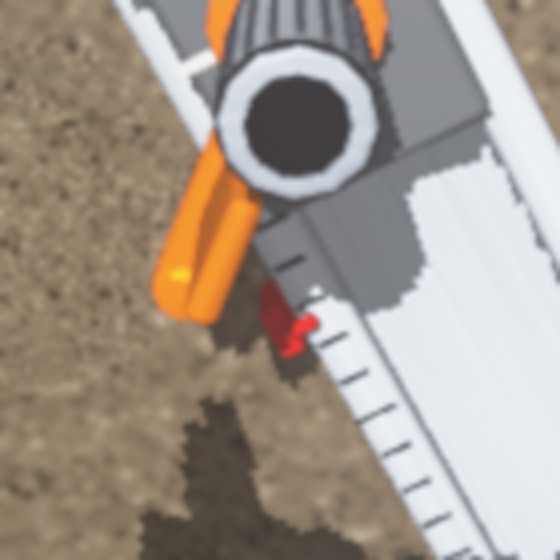

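The crop shows the red tip pointing at the rail scale at about (318,325), the white leg line at (200,63), and the post top at (298,122). So the draw distance is about 62.6 mm.

Emit:
{"fn": "jog_arm", "kwargs": {
  "deltas": [
    [0, 0, 0, 0.001, 0.0003, 0.03, 1],
    [0, 0, 0, 0, 0, 0.03, 1],
    [0, 0, 0, 0, 0, 0.023, 1],
    [0, 0, 0, 0, 0, 0, 1],
    [0, 0, 0, 0, 0, 0, 0],
    [0, 0, 0, 0, 0, 0, 0],
    [0, 0, 0, 0, 0, 0, 0],
    [0, 0, 0, 0, 0, 0, 0],
    [0, 0, 0, 0, 0, 0, 0],
    [0, 0, 0, 0, 0, 0, 0],
    [0, 0, 0, 0, 0, 0, 0],
    [0, 0, 0, 0, 0, 0, 0]
  ]
}}

```text
clock: 6.12
tcp_pos: [0.5373, 0.1037, 0.0532]
tcp_rot: [0.0, 0.814, 0.581, 0.001]
ft_force: [0.6, -0.7, 6.0]
gripper_width: 0.267
gripper_force: 58.5
```

```bash
python3 - <<'E'
from h import *
np.set_printoptions(precision=4,suppress=True)
P=np.load("w2.npy");im=cv2.imread("pics/w2.png")
ex=np.array([np.cos(.152),np.sin(.152)]);ey=np.array([-ex[1],ex[0]])
for v in range(198,205):
  for u in range(293,303):
    if im[v,u].min()>190:print(u,v,P[v,u],P[v,u,:2]@ey,P[v,u,:2]@ex)
p,R=pose();d=np.r_[-ey*.0626,0];print("shift tool",R.T@d)
E
```

```text
297 198 [0.5168 0.1028 0.0324] 0.023381220666127286 0.5263950707765627
298 198 [0.5173 0.1023 0.0314] 0.022778316713599964 0.5268592237404983
299 198 [0.5181 0.1022 0.0319] 0.02253140516502343 0.5276333455489363
300 198 [0.5188 0.1018 0.0314] 0.022056605261817144 0.5282145514319702
296 199 [0.5155 0.1019 0.031 ] 0.02270575411885234 0.5250349960765259
297 199 [0.5165 0.102  0.0324] 0.022664578352516312 0.5259953067836451
298 199 [0.5172 0.1017 0.032 ] 0.022219328375908926 0.5265971091204523
299 199 [0.518  0.1017 0.0329] 0.02208180300022443 0.5274614352051727
300 199 [0.5186 0.1012 0.0322] 0.02154362851425061 0.5279872122558243
301 199 [0.5194 0.1011 0.0325] 0.021266799052730143 0.5287307355194178
293 200 [0.5125 0.1011 0.0279] 0.022361004705990964 0.5219234975692124
294 200 [0.5138 0.1017 0.0311] 0.022751981288048978 0.5233126053168163
295 200 [0.5147 0.1017 0.032 ] 0.02258679063932667 0.5241702401668772
296 200 [0.5153 0.1013 0.0314] 0.02209510135433379 0.524730373604008
297 200 [0.5161 0.1012 0.0319] 0.021857214239291323 0.5255167946632078
298 200 [0.5169 0.1009 0.0319] 0.021492368
[... 1105 characters left out ...]
 0.0995 0.0312] 0.02028402887673475 0.5245992416647887
298 202 [0.5165 0.0996 0.0327] 0.020288450024325916 0.5255908335526899
293 203 [0.5103 0.0968 0.0205] 0.01845424514924382 0.5190975063568379
294 203 [0.5129 0.0993 0.0305] 0.020484273960514318 0.5220044691397084
295 203 [0.5138 0.0993 0.0316] 0.020374216564248593 0.5229139850562045
293 204 [0.5101 0.0962 0.021 ] 0.017830991539816543 0.5187948174036671
294 204 [0.5109 0.0959 0.021 ] 0.017469904913544512 0.5195192936127468
t 6.125 tcp [0.5373 0.1037 0.0532] yang -18.992418485936692 zaxis [ 0.0017  0.0001 -1.    ] q6 2.093108442302804 F [ 0.5719 -0.6571  6.0201] w 0.2665871549031603 gf 58.479470014572144
shift tool [-0.0554  0.0291  0.    ]
```

Emit:
{"fn": "jog_arm", "kwargs": {
  "deltas": [
    [0, 0, 0, -0.0055, 0.0029, 0, 0],
    [0, 0, 0, -0.0056, 0.0029, 0, 0],
    [0, 0, 0, -0.0055, 0.0029, 0, 0],
    [0, 0, 0, -0.0056, 0.0029, 0, 0],
    [0, 0, 0, -0.0055, 0.0029, 0, 0],
    [0, 0, 0, -0.0056, 0.0029, 0, 0],
    [0, 0, 0, -0.0055, 0.0029, 0, 0],
    [0, 0, 0, -0.0056, 0.0029, 0, 0],
    [0, 0, 0, -0.0055, 0.0029, 0, 0],
    [0, 0, 0, -0.0055, 0.003, 0, 0],
    [0, 0, 0, 0, 0, 0, 0],
    [0, 0, 0, 0, 0, 0, 0],
    [0, 0, 0, 0, 0, 0, 0]
  ]
}}

```text
clock: 7.75
tcp_pos: [0.5469, 0.0425, 0.0532]
tcp_rot: [-0.0, 0.814, 0.581, 0.001]
ft_force: [-0.1, 2.4, 5.5]
gripper_width: 0.27
gripper_force: 58.6
```

```bash
cat > chk.py <<'E'
from h import *
import sys
np.set_printoptions(precision=4,suppress=True)
p,R=pose();tag=sys.argv[1]
ex=np.array([np.cos(.152),np.sin(.152)]);ey=np.array([-ex[1],ex[0]])
print("tcp xs,ys",p[:2]@ex,p[:2]@ey)
cs=[]
for cam in("wrist","scene"):
    im,d=eyes.grab_frame(cam);cv2.imwrite(f"pics/{cam}{tag}.png",im);P=cloud(cam,d);X,Y,Z=P[...,0],P[...,1],P[...,2];B=im.astype(int)
    xs=P[...,:2]@ex;ys=P[...,:2]@ey
    r=(B[...,2]>100)&(B[...,1]<.45*B[...,2])&(B[...,0]<.5*B[...,2])&(xs>.505)&(xs<.522)&(abs(ys+.041)<.02)&(Z<.03)
    w=(B.min(-1)>185)&(Z>.028)&(Z<.035)&(abs(xs-.525)<.008)&(abs(ys+.041)<.02)
    for n,m in(("red",r),("line",w)):
        if m.any():print(cam,n,m.sum(),"xs",xs[m].min(),xs[m].max(),"ys",ys[m].min(),ys[m].max(),ys[m].mean(), "tip ys",ys[m][xs[m]>xs[m].max()-.002].mean())
    h=cv2.cvtColor(im,cv2.COLOR_BGR2HSV);o=(h[...,0]>8)&(h[...,0]<22)&(h[...,1]>200)&(Z>.03)&(Z<.05)
    A=P[o][:,:2]-p[:2];q=np.hypot(*A.T);f=(q>.045)&(q<.07)
    if f.any():print(cam,"lever deg from closed",f.sum(),-81.3-np.degrees(np.arctan2(A[f,1],A[f,0])).mean())
    K=np.array(eyes.get_calibration(cam)["mtx"]);T=np.array(eyes.get_calibration(cam)["world_from_camera"])
    c=np.linalg.inv(T)@np.r_[ex*.52-.041*ey,.025,1];u,v=(K@c[:3]/c[2])[:2].astype(int)
    a,b=max(0,min(500,u-70)),max(0,min(260,v-70));cs.append(cv2.resize(im[b:b+140,a:a+140],(400,400),interpolation=2))
cv2.imwrite(f"pics/c{tag}.png",np.hstack(cs))
E
python3 chk.py 3
```

```text
t 7.75 tcp [0.5469 0.0425 0.0532] yang -18.973780509912604 zaxis [ 0.0018  0.0016 -1.    ] q6 1.9787076210169816 F [-0.1442  2.4304  5.526 ] w 0.2698969638225863 gf 58.55426073074341
tcp xs,ys 0.5470039444052884 -0.040763092978894584
wrist red 54 xs 0.506997542996349 0.5117933766634748 ys -0.03818670054584492 -0.03526653977405742 -0.03600778956432517 tip ys -0.03578055347577863
scene red 31 xs 0.5058944623678419 0.5111029391104914 ys -0.05136466214046197 -0.03821460277315548 -0.045288029747747774 tip ys -0.04448239476456765
scene line 35 xs 0.5205201100007804 0.5326298989879203 ys -0.04565098004614603 -0.02129099453966826 -0.03311068866447451 tip ys -0.026893849948918285
scene lever deg from closed 64 48.4609647686534
```

View pics/c3.png

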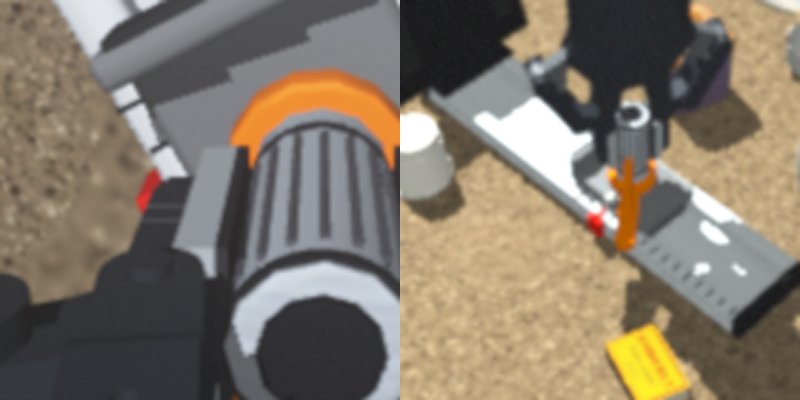

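```bash
python3 - <<'E'
from h import *
np.set_printoptions(precision=4,suppress=True)
im=cv2.imread("pics/scene3.png");a,d=eyes.grab_frame("scene");P=cloud("scene",d)
ex=np.array([np.cos(.152),np.sin(.152)]);ey=np.array([-ex[1],ex[0]])
t=(P[...,2]>.09)&(P[...,2]<.1)&(np.hypot(P[...,0]-.547,P[...,1]-.0425)<.02)&(im.min(-1)>120)
c,r=cv2.minEnclosingCircle(P[t][:,:2].astype(np.float32));print("post",t.sum(),c,r,np.array(c)@ey)
for q in find_in("leg_line","scene")+find_in("pointer_tip","scene"):print(q)
K=np.array(eyes.get_calibration("scene")["mtx"]);T=np.array(eyes.get_calibration("scene")["world_from_camera"])
for n,xs,ys,z in(("tip",.518,-.041,.022),("line",.5225,-.041,.031)):
    c=np.linalg.inv(T)@np.r_[ex*xs+ey*ys,z,1];print(n,(K@c[:3]/c[2])[:2])
cv2.imwrite("pics/z3.png",cv2.resize(a[205:255,285:345],None,fx=10,fy=10,interpolation=0))
E
```

```text
post 50 (0.5494481921195984, 0.03850308433175087) 0.012979796156287193 -0.045135751335634085
{'pixel': [326.3, 216.0], 'conf': 0.95}
{'pixel': [310.7, 233.4], 'conf': 0.43}
tip [313.265  224.4807]
line [314.7968 220.2207]
```

View pics/z3.png

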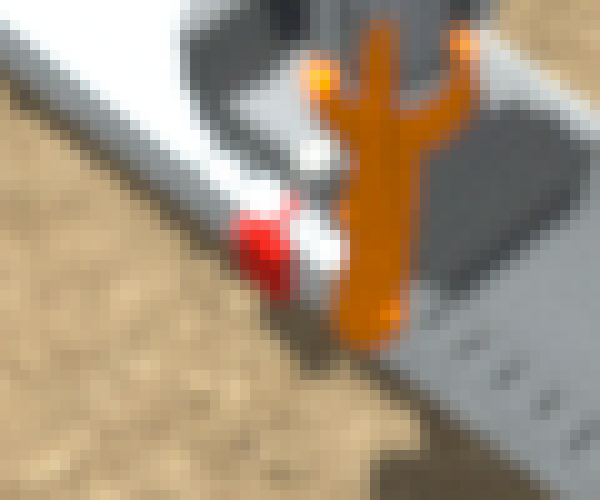

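The zoomed scene view shows the white line end at about (316,221), level across the rail with the pointer tip at (314,225). This agrees with the arm's travel to about 1 mm, and the lever is still open. Now I'll turn the hand.

Emit:
{"fn": "jog_arm", "kwargs": {
  "deltas": [
    [0, 0, -8, 0, 0, 0, 0],
    [0, 0, -8, 0, 0, 0, 0],
    [0, 0, -8, 0, 0, 0, 0],
    [0, 0, -8, 0, 0, 0, 0],
    [0, 0, -6, 0, 0, 0, 0],
    [0, 0, -6, 0, 0, 0, 0],
    [0, 0, -6, 0, 0, 0, 0],
    [0, 0, -6, 0, 0, 0, 0],
    [0, 0, -6, 0, 0, 0, 0],
    [0, 0, -6, 0, 0, 0, 0],
    [0, 0, -6, 0, 0, 0, 0],
    [0, 0, -4, 0, 0, 0, 0],
    [0, 0, 0, 0, 0, 0, 0],
    [0, 0, 0, 0, 0, 0, 0]
  ]
}}

```text
clock: 9.75
tcp_pos: [0.546, 0.0424, 0.0532]
tcp_rot: [-0.0, 0.267, 0.964, 0.001]
ft_force: [-3.2, 1.7, 8.7]
gripper_width: 0.263
gripper_force: 59.4
```

```bash
python3 chk.py 4; python3 -c "
from h import *
print(ctrl.state()['moment'])"
```

```text
t 9.75 tcp [0.546  0.0424 0.0532] yang 59.02588460021666 zaxis [ 0.0003  0.0012 -1.    ] q6 0.6174218180265285 F [-3.2045  1.6811  8.7033] w 0.26332053898178626 gf 59.39968896098435
tcp xs,ys 0.5461291644157963 -0.040731420427248484
wrist red 332 xs 0.5071143764968861 0.5174699749734467 ys -0.05211892459808987 -0.035118091450560066 -0.04033746209469202 tip ys -0.04111248890421413
wrist line 67 xs 0.5211695959694627 0.5289722462700249 ys -0.04173878201000462 -0.03861833706266762 -0.04001658846830883 tip ys -0.03981310445652109
scene red 30 xs 0.5059641406502932 0.5106250716530805 ys -0.05028760221267132 -0.03911805479061378 -0.04538978558471872 tip ys -0.04567509443772392
scene line 45 xs 0.5213139274823771 0.5321341746930939 ys -0.059736978313817184 -0.023282879464507734 -0.038718511712362846 tip ys -0.027317643987088563
scene lever deg from closed 59 16.54044911046708
[0.31030903 0.62174502 0.00298856]
```

View pics/c4.png

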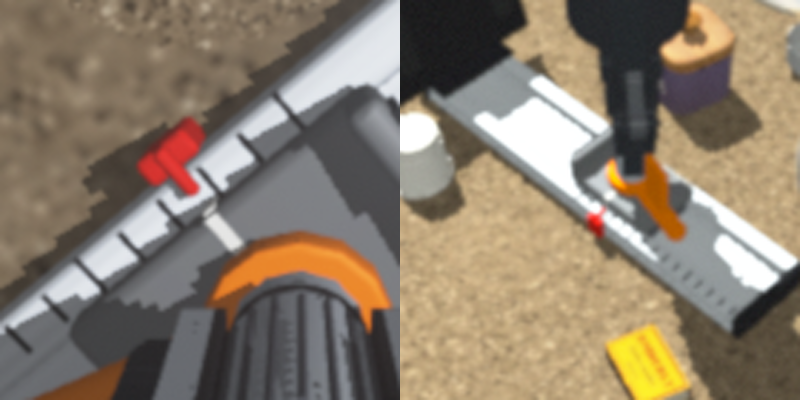

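The wrist view shows the white line lined up with the red tip, with ys of −0.0400 against −0.0411. The lever is about 10–16° short of closed.

Emit:
{"fn": "jog_arm", "kwargs": {
  "deltas": [
    [0, 0, -3, 0, 0, 0, 0],
    [0, 0, -3, 0, 0, 0, 0],
    [0, 0, -3, 0, 0, 0, 0],
    [0, 0, -2, 0, 0, 0, 0],
    [0, 0, 0, 0, 0, 0, 0],
    [0, 0, 0, 0, 0, 0, 0]
  ]
}}

```text
clock: 10.6
tcp_pos: [0.5459, 0.0424, 0.0532]
tcp_rot: [-0.0, 0.173, 0.985, 0.001]
ft_force: [-3.8, 0.6, 9.0]
gripper_width: 0.265
gripper_force: 59.7
```

```bash
python3 chk.py 5; python3 -c "
from h import *
print(ctrl.state()['moment'])"
```

```text
t 10.6 tcp [0.5459 0.0424 0.0532] yang 70.02448131979867 zaxis [ 0.0002  0.0013 -1.    ] q6 0.4254431110540005 F [-3.8016  0.6415  8.981 ] w 0.26532298782166946 gf 59.712677844800055
tcp xs,ys 0.5460315866056461 -0.04072581449564474
wrist red 323 xs 0.5071151076154031 0.5175635170480698 ys -0.05081410115143175 -0.035253538346483745 -0.040508498961574615 tip ys -0.041360874811894606
wrist line 67 xs 0.5210905134143317 0.5293931148588433 ys -0.04144293945451443 -0.03857249503126306 -0.03993313749875608 tip ys -0.03997297648847577
scene red 31 xs 0.5060232275937756 0.5108665690673347 ys -0.05125117739677515 -0.03979164992868612 -0.04553266980704943 tip ys -0.044289477675706485
scene line 45 xs 0.5204141418917299 0.5318822601538666 ys -0.05893707940056342 -0.022297171574263475 -0.03765992042594095 tip ys -0.027138571824599642
scene lever deg from closed 56 6.3003144802764695
[ 0.28336553  0.74163329 -0.03048757]
```

Emit:
{"fn": "jog_arm", "kwargs": {
  "deltas": [
    [0, 0, -2, 0, 0, 0, 0],
    [0, 0, -2, 0, 0, 0, 0],
    [0, 0, -1, 0, 0, 0, 0],
    [0, 0, 0, 0, 0, 0, 0],
    [0, 0, 0, 0, 0, 0, 0]
  ]
}}

```text
clock: 11.32
tcp_pos: [0.5459, 0.0424, 0.0532]
tcp_rot: [-0.0, 0.13, 0.991, 0.001]
ft_force: [-4.5, 1.5, 9.2]
gripper_width: 0.265
gripper_force: 60.7
```

```bash
python3 chk.py 6; python3 -c "
from h import *
print(ctrl.state()['moment'])"
```

```text
t 11.325 tcp [0.5459 0.0424 0.0532] yang 75.01419496444733 zaxis [ 0.0001  0.0013 -1.    ] q6 0.33831392083261164 F [-4.5455  1.4982  9.2004] w 0.26548930784958924 gf 60.691634584218264
tcp xs,ys 0.5459921253666679 -0.04073554265355206
wrist red 322 xs 0.5070723853674333 0.5178286873342267 ys -0.04700822564838869 -0.035189566567479375 -0.040582707541355754 tip ys -0.041341465506405065
wrist line 69 xs 0.522038595974551 0.5293208699908502 ys -0.041219162498278915 -0.038621478624521664 -0.039849216186058085 tip ys -0.0396956453219543
scene red 31 xs 0.5052813533913508 0.5109476619194293 ys -0.050802386589626915 -0.04053926212621104 -0.04548752100467026 tip ys -0.04595976665925728
scene line 47 xs 0.5205599135511384 0.5327071411354775 ys -0.060200830582982236 -0.02249375424137047 -0.03906714013396243 tip ys -0.0276768068458026
scene lever deg from closed 55 2.192802607235251
[ 0.31136213  0.73907484 -0.07692798]
```

Emit:
{"fn": "jog_arm", "kwargs": {
  "deltas": [
    [0, 0, -2, 0, 0, 0, 0],
    [0, 0, -1, 0, 0, 0, 0],
    [0, 0, 0, 0, 0, 0, 0],
    [0, 0, 0, 0, 0, 0, 0]
  ]
}}

```text
clock: 11.92
tcp_pos: [0.5456, 0.0424, 0.0532]
tcp_rot: [-0.0, 0.105, 0.995, 0.001]
ft_force: [-3.6, 1.4, 9.8]
gripper_width: 0.267
gripper_force: 65.5
```

```bash
python3 chk.py 7|egrep "lever|tcp|wrist"; python3 -c "
from h import *
print(ctrl.state()['moment'])"
```

```text
t 11.925 tcp [0.5456 0.0424 0.0532] yang 77.97727677044564 zaxis [-0.0003  0.0013 -1.    ] q6 0.2865107799447925 F [-3.6411  1.3968  9.8039] w 0.2672702979747009 gf 65.4608665779233
tcp xs,ys 0.5457310646362624 -0.040741563342141664
wrist red 317 xs 0.5070050630159798 0.5178372679170994 ys -0.050262497931073076 -0.03517677544736633 -0.040765503630909944 tip ys -0.04131833912533987
wrist line 71 xs 0.521454558388121 0.5292511265144397 ys -0.04130043640756074 -0.03859165029293454 -0.03981920667565878 tip ys -0.03967915573591364
scene lever deg from closed 55 1.849046882600362
[ 0.34035915  0.83781331 -0.32858333]
```

The moment jumped from −0.08 to −0.33 N m and the lever angle stopped changing, so it is at its hard stop. The leg is about 1.5 mm from the pointer. I'm handing in.

```bash
python3 -c "
from h import *
print(ctrl.hand_in())"
```

```text
the job is handed in; nothing more can be done
None
```

The job is handed in, verdict not reported: the leg is held by its post about 1.5 mm from the pointer, and the cam lever was closed against its stop only after the leg was drawn out.

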